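# Blow out a carved rosette, then hold the extractor's gate half open

## Task

Dust off the carved rosette: take the cordless blower from its wooden rest, point its nozzle straight at the boss in the middle of the rosette from about a hand's breadth (100 mm) in front, keep it steady there for a good second without touching the carving, and lay the blower back in its rest. Then let the extraction box draw the dust off gently, without tugging at the loose leaves on its deck: pull the handle of its spring-closed blast gate up to half open, never past three quarters, and finish with your grip still holding it there. Leave the loose carvings, tools and bottle where they are.

Things in the scene. Friction and masses are not known exactly. Their poses are not given: they have to be found in the camera images.
- extractor: Fixed grey steel extraction box, 240 (x) x 420 (y) x 110 mm high, slotted deck on top. Origin: centre of underside; x to its rear, where at y = -100 an 84 mm duct (centre 55 up) leaves through a blast gate: aluminium frame 24 (x) x 124 (y) x 115 mm high, centred at x = 150, y = -100, between two upright spring barrels (20 mm diameter, 116 high) 71 mm either side of its middle.
- gate (a joint): Lift of the gate's slide in m, straight up: 0 = shut (its start), 0.080 fully open, 0.040 half open. Springs push it shut ever harder as it opens: pulling it up takes about 8 N at the start, 14 N at half, 21 N fully open; let go, it drops shut. Shut, the handle's centre is 51 mm above the top of the gate's frame.
- gate_handle: Black rubber grip in the middle of the steel cross bar on top of the slide: 22 thick (x), 66 long (y), 20 mm high. Origin: its centre, at x 150, y -100, z 166 mm of the extractor when shut; axes as the extractor's. Below it is only the slide's blade, 4 mm thick (x): fingers closing along x have 40 mm room below its centre. The bar is 164 mm long, with a 9 mm guide rod at each end.
- rosette: Carved wooden rosette, 112 mm diameter, on an upright board 130 wide, 183 mm high in a dark wooden foot, fixed on the left part of the box's deck. Origin: under the board at deck height. The carved side faces the body's -x, so its +x is the direction in which the blower must point. The foot reaches 60 mm behind the origin, two small clamps 31 mm in front of it at the bottom.
- rosette_eye (a point): Tip of the round boss in the middle of the rosette, 112 mm above the deck (222 mm above the bench), 24 mm in front of the rosette's origin. Axes as the rosette's.
- blower: Cordless stick blower, about 0.42 kg: grey body 150 (x) x 42 (y) x 52 mm high, black tapered nose, 16 mm aluminium nozzle, 220 mm in all. Origin: centre of the grey body's underside, near the centre of mass; +x to the nozzle, z up. Grip it across its 42 mm width at mid-body; the rubber side pads are its switch: it blows while held.
- blower_nozzle (a point): Middle of the mouth of the blower's nozzle: x = 145, y = 0, z = 27 mm in the blower's frame; it blows along the blower's +x.
- rest: The blower's wooden rest, fixed: dark base 170 x 85 mm, two light saddles (12 mm thick) at x = -55 and +55, 98 mm free between them. A saddle carries the blower's underside 45 mm above the bench between cheeks 50 mm apart, flared at the top, 77 mm above the bench. Origin: centre of its underside. At the start the blower's origin is 45 mm above it, axes the same.
- leaf_a: Loose carved acanthus leaf, light wood, about 95 x 60 mm and 20 mm high, on the front right part of the deck: not to be disturbed.
- leaf_b: Second loose leaf like it, mirrored, farther left on the deck: not to be disturbed.
- mallet: Carver's mallet standing on its dark round head, pale handle up, 240 mm high, head 88 mm in diameter: not to be disturbed.
- gouge_a: Carving gouge lying on the bench near the robot, wooden handle 24 mm thick, about 240 mm long, origin near its ferrule, +x to the blade: not to be disturbed.
- gouge_b: Another gouge, on the far right: not to be disturbed.
- gouge_c: Third gouge, dark handle, on the right: not to be disturbed.
- oilstone: Grey oilstone in a wooden tray, 75 x 220 x 34 mm, to the left of the extraction box: not to be disturbed.
- glue: Glue bottle, 60 mm in diameter, 170 mm high, at the far right: not to be disturbed.
Mind the look-alikes: they are no part of the job. What is shaped like the blower but pink or yellow is not meant.

How it is judged:
By the outcome, as a careful person would: the job done as asked, in the order asked, and still so for the second after the job is handed in, while the arm keeps its last pose, push and grip.
It also fails if it takes over 58 s, if anything falls off the work surface, if the arm or the gripper's body presses on something with over 40 N, if the wrist force passes 120 N, or if a joint passes its speed limit or range.

## Robot

A 6-joint arm with a two-finger parallel gripper is mounted at the origin on the work surface. World frame = base frame: x ahead of the robot, y to its left, z up, the work surface at z = 0. Lengths are in m, angles in degrees, forces in N, time in s.
With the tool pointing down it reaches from about 0.4 to 0.825 m from the base axis. Payload 7 kg.
Tool frame: the origin (TCP) lies at the very end of the fingers, on their centre line; the grasp point (between the pads) lies 19 mm behind it; z points along the fingers, y is the line along which they close (so a half turn about z gives the same grasp; the last joint's range is limited). The gripper opens to 88 mm and grips with 3 to 60 N. Pads are 19 mm wide; open, the fingers measure 130 mm over their backs; the gripper's body (78 mm by 193 mm) begins 47 mm behind the grasp point.
Start: joints at [-47.55, 20.546, 0.682, 0, -70.136, -16.507], TCP at [0.295, -0.607, 0.227] pointing down, gripper open.
Joint ranges: [-176.03, 176.03], [-82.01, 121.73], [-58.28, 71.71], [-173.87, 95.51], [-174.79, -0.11], [-173.66, 173.66]. Speed limits (degrees/s): [136.94, 136.94, 172.46, 180, 180, 180].

## Interface

Orientations are given as [roll, pitch, yaw] about the fixed x, y, z axes, in that order (R = Rz(yaw) Ry(pitch) Rx(roll)).
In Python, from plant import get_obs, snapshot, camera_params, close_job, boxes_of, cut_out, landmark_of gives the robot as it stands.
- The arm moves only by the shell command python3 -m inch 'ROWS' [OPENING]. ROWS is text: rows parted by semicolons, each of 6 numbers parted by spaces: the shift along the tool's x, y, z in units of 30 cm (1.0 is 30 cm), then the turn, a rotation vector about the tool's x, y, z in units of pi rad (1.0 is pi rad). A call has 1 to 10 rows; each row is the pose to reach, as a shift and turn from the pose commanded when the call began, along the tool's axes at that moment, turning the shorter way round; what a row does not reach only later rows make up. A row lasts 1/12 s, in which the tool goes at most 41.7 mm and 7.16 degrees, less where a joint would pass 70% of its speed; a pose out of reach is approached as far as the arm can. A call with a number of a shift or a turn outside -1 to 1 is refused whole. A call with a gripper value outside its range is refused whole. OPENING is the closure, from -1 (fully open) to 1 (shut), set as the call begins (- or left out, the last holds). The fingers move at their own pace and stop on an object; the grip force is fixed at half the most. Time passes only in rows, so rows that repeat a pose let the fingers close. It gives the time, the measured TCP pose, the force, the opening and the grip force at its end, in the units of the state.
- get_obs(): the state, without advancing time (a new reading comes with each control period).
- snapshot(name): name is "scene" or "top" or "wrist"; returns the picture (480x640x3 uint8, red, green, blue); there is no depth.
- camera_params(name): a dict with "mtx" (3x3 intrinsics, pixels), "k1" (the pictures are not rectified: a ray, as slopes to the right and down, at radius r is drawn at 1 + k1 r^2 times it, then the intrinsics apply), "rvec" (rotation vector, rad) and "tvec" (3), from world to camera coordinates, as OpenCV has them. Camera axes: x right, y down, z forward; pixel columns grow to the right and rows downward; lengths in m; the calibration is good to about 2 mm. A picture is of the moment at which its call begins: read the wrist's pose just before it. camera_params takes no time and is no camera call; for the wrist camera it gives the pose at the moment of the call.
- close_job(): hands the job in; it is judged then, once.
Trained networks look in the newest picture that a camera, given by its name, has taken for a name from the list of things; names that differ only in an ending like _2 or _b are one class to them, and where a whole thing is asked for, a point or a joint stands for the part that bears it (a point fixed in the world has none). Each returns a list of dicts, best first, with "p" (0 to 1); they miss things now and then, are a little off and sometimes report something else, mostly with a low value. They report only what shows in the picture. A call takes as long as a camera call. They do not tell look-alikes from the thing itself.
- boxes_of(camera, thing): "rect" ([left, top, width, height] in pixels, round what is visible of it).
- cut_out(camera, thing): "pixels" (480x640 bool, what is visible of it) and "rect" ([left, top, width, height] in pixels, round what is visible of it).
- landmark_of(camera, thing): "uv" ([column, row] in pixels: a listed point, or the origin of a listed thing).
The state is a dict: "clock": time; "joint_pos": joint angles; "qvel": joint speeds; "tau": joint torques, N m; "tool_pos": TCP position; "orientation": TCP orientation; "force": force on the tool from outside, world axes, zero at the start; "moment": the same for the moment, N m; "opening": finger opening in m; "gripper_force": force on a finger pad.
Only numpy, scipy, OpenCV 4.12 (cv2) and the standard library are available. Lean on these libraries where they do the work, as an engineer would, in place of code of your own. Each camera call takes 0.05 s, during which the arm holds its last target. There are 200 camera calls.

## Working session

There is one attempt and no reset: what is moved stays moved. The work goes in short steps, Python scripts to look and compute and a shell command to move; the robot and the scene stay as the last step left them, time stands still between calls to the robot, and variables do not carry over. Pictures are saved under pics/ and viewed, at most 12 in all, crops included, and the job is handed in when it is done.

```bash
mkdir -p pics; ls
cat > h.py <<'E'
import numpy as np,cv2
from scipy.spatial.transform import Rotation as Ro
from plant import *
def cam(n):
    c=camera_params(n); R=cv2.Rodrigues(np.array(c["rvec"],float))[0]; return np.array(c["mtx"]),c["k1"],R,np.array(c["tvec"],float)
def ray(n,uv,c=None):
    M,k,R,t=c or cam(n)
    d=cv2.undistortPoints(np.array([[uv]],float),M,np.array([k,0,0,0.]))[0,0]
    return -R.T@t, R.T@np.array([d[0],d[1],1])
def onz(n,uv,z,c=None):
    o,d=ray(n,uv,c); return o+d*(z-o[2])/d[2]
def tri(*rays):
    A=0;b=0
    for o,d in rays:
        d=d/np.linalg.norm(d);P=np.eye(3)-np.outer(d,d);A=A+P;b=b+P@o
    x=np.linalg.solve(A,b); return x,[round(1e3*np.linalg.norm(np.cross(x-o,d/np.linalg.norm(d))),1) for o,d in rays]
def proj(n,X,c=None):
    M,k,R,t=c or cam(n)
    return cv2.projectPoints(np.atleast_2d(np.array(X,float)),cv2.Rodrigues(R)[0],t,M,np.array([k,0,0,0.]))[0][:,0]
def save(n,name): cv2.imwrite("pics/"+name,snapshot(n)[:,:,::-1])
E
python3 - <<'E'
from h import *
o=get_obs();print(o)
for n in ["scene","top"]:
    im=snapshot(n);cv2.imwrite(f"pics/{n}0.png",im[:,:,::-1])
    for t in ["blower","blower_nozzle","rest","rosette","rosette_eye","gate_handle","extractor"]:
        print(n,t,[(np.round(d["uv"]).tolist(),round(d["p"],2)) for d in landmark_of(n,t)][:4])
    c=cam(n);print(n,-c[2].T@c[3])
E
```

```text
pics
{'clock': 0.0, 'joint_pos': array([-4.75483389e+01,  2.05912309e+01,  6.30290460e-01, -2.16830548e-02,
       -7.01362931e+01, -1.65072948e+01]), 'qvel': array([ 0.06809787, -0.01749229, -0.08872174, -0.00353566,  0.01911532,
       -0.02492671]), 'tau': array([-1.56618033e-03, -5.82715523e+01,  2.93035895e+01,  6.99687347e+00,
        6.42518105e-03, -1.58084058e-04]), 'tool_pos': array([ 0.29505831, -0.60650782,  0.22559363]), 'orientation': array([ 1.79900982e+02, -8.08760125e-03, -1.54063012e+02]), 'force': array([ 0.20508748, -0.10621692, -0.27479365]), 'moment': array([ 0.04936037, -0.05951715, -0.05712928]), 'gripper_force': 0.0, 'opening': 0.0876750463689753}
scene blower [([239.0, 256.0], 0.96), ([142.0, 239.0], 0.94), ([218.0, 218.0], 0.93)]
scene blower_nozzle [([94.0, 245.0], 0.95), ([284.0, 260.0], 0.72), ([254.0, 195.0], 0.62), ([179.0, 319.0], 0.26)]
scene rest [([490.0, 256.0], 0.74), ([241.0, 266.0], 0.61)]
scene rosette [([410.0, 217.0], 0.57)]
scene rosette_eye [([411.0, 190.0], 0.66)]
scene gate_handle [([359.0, 262.0], 0.56), ([150.0, 296.0], 0.5)]
scene extractor [([372.0, 261.0], 0.98)]
scene [ 1.50475876 -0.11119089  1.12461524]
top blower [([378.0, 264.0], 0.83), ([469.0, 306.0], 0.82)]
top blower_nozzle [([337.0, 243.0], 0.77), ([414.0, 213.0], 0.65)]
top rest [([376.0, 263.0], 0.76)]
top rosette [([225.0, 281.0], 0.97)]
top rosette_eye [([227.0, 271.0], 0.82)]
top gate_handle [([282.0, 208.0], 0.62), ([272.0, 276.0], 0.43), ([378.0, 265.0], 0.32)]
top extractor [([259.0, 266.0], 0.64), ([282.0, 208.0], 0.56)]
top [ 0.08952191 -0.02736503  2.03477708]
```

View pics/scene0.png

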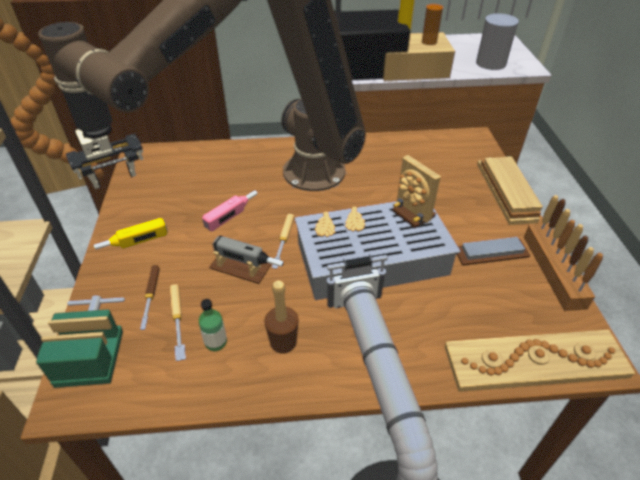

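View pics/top0.png

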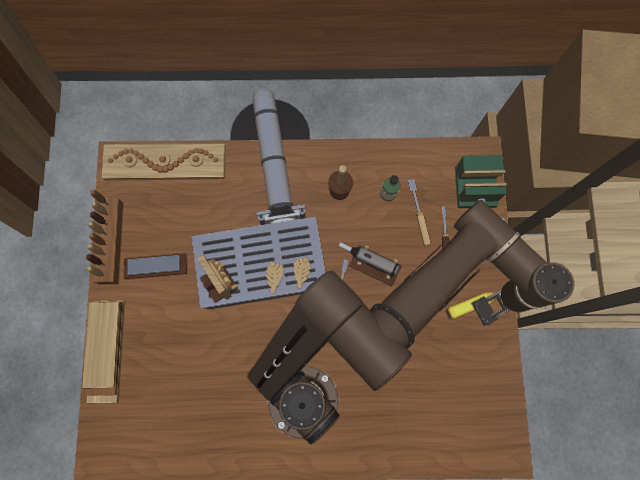

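Scene view: the grey blower in its rest is at (239,255); the look-alikes are pink at (230,208) and yellow at (138,235). In the top view the grey one is at (375,262), the yellow at (470,305), and the pink is hidden by the arm. I choose the grey one. The rosette is at (417,187) in the scene view and (215,275) in the top view. The gate handle is at (358,263) in the scene view and (282,210) in the top view.

Run:
```python
from h import *
for t,a,b in [("blower",(239,256),(378,264)),("nozzle",(284,260),(337,243)),("rest",(241,266),(376,263)),("rosette",(410,217),(225,281)),("eye",(411,190),(227,271)),("gate",(359,262),(282,208)),("extr",(372,261),(259,266))]:
    x,e=tri(ray("scene",a),ray("top",b));print(t,x.round(4),e)
# deck corners & blower-ish on known heights (top view)
for n,cs in [("top",[(192,236),(317,219),(327,287),(203,307)]),("scene",[(297,216),(427,204)])]:
    print(n,[onz(n,c,.11)[:2].round(3).tolist() for c in cs])
for uv in [(232,337),(243,337)]:pass
im=cv2.imread("pics/scene0.png")[150:350,180:480]
im2=cv2.imread("pics/top0.png")[180:330,180:420]
a=cv2.resize(im,(600,400),interpolation=cv2.INTER_CUBIC)
b=cv2.resize(im2,(800,500),interpolation=cv2.INTER_CUBIC)
cv2.imwrite("pics/a.png",a);cv2.imwrite("pics/b.png",b)
```

```text
blower [ 0.4602 -0.2641  0.0474] [np.float64(5.4), np.float64(5.4)]
nozzle [ 0.5282 -0.1253  0.0895] [np.float64(0.6), np.float64(0.6)]
rest [ 0.4702 -0.2613  0.0138] [np.float64(5.2), np.float64(5.2)]
rosette [0.3994 0.2601 0.1093] [np.float64(5.6), np.float64(5.6)]
eye [0.4133 0.2408 0.2267] [np.float64(9.2), np.float64(9.2)]
gate [0.6322 0.0651 0.1749] [np.float64(5.8), np.float64(5.8)]
extr [ 0.4683  0.1483 -0.0031] [np.float64(2.4), np.float64(2.4)]
top [[0.555, 0.369], [0.609, -0.058], [0.373, -0.088], [0.312, 0.326]]
scene [[0.366, -0.078], [0.344, 0.332]]
```

View pics/a.png

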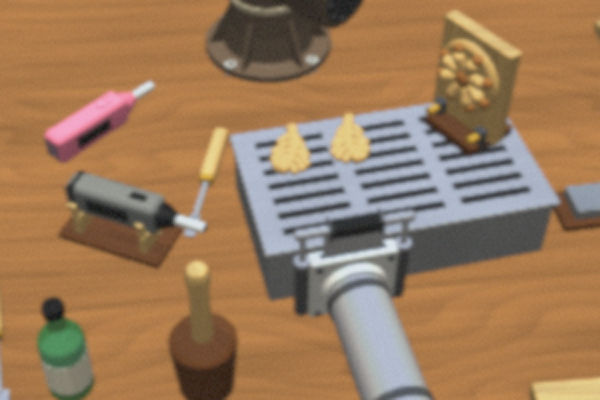

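The crop confirms the choice: grey body, black nose and aluminium nozzle in the wooden rest, with the body at crop (115,200) and the nozzle at (190,225). Next I move above it for wrist views.

```bash
cat >> h.py <<'E'
def go(p,yaw,roll=180.,pitch=0.,ref=None):
    o=get_obs(); rp,ro=ref or (o["tool_pos"],o["orientation"])
    R=Ro.from_euler("xyz",ro,degrees=True); T=Ro.from_euler("xyz",[roll,pitch,yaw],degrees=True)
    s=R.inv().apply(np.array(p)-rp)/.3; r=(R.inv()*T).as_rotvec()/np.pi
    print("row",s.round(4),r.round(4),"rows>=",round(max(np.linalg.norm(s)*300/41.7,np.linalg.norm(r)*180/7.16),1))
E
python3 - <<'E'
from h import *
go([.467,-.262,.30],-115)
for uv in [(398.5,204),(419,219)]: print(onz("scene",uv,.125))
M=cam("wrist");o=get_obs()
R=Ro.from_euler("xyz",o["orientation"],degrees=True)
C=-M[2].T@M[3];print("cam in tool",R.inv().apply(C-o["tool_pos"]), (R.inv().as_matrix()@M[2].T).round(2),M[0])
E
```

```text
row [-1.0178  0.7836 -0.2448] [-0.     0.    -0.217] rows>= 9.4
[0.35405037 0.23768494 0.125     ]
[0.42759245 0.28493695 0.125     ]
cam in tool [ 0.07667871 -0.00053187 -0.15834822] [[-0.   -0.96 -0.29]
 [ 1.   -0.   -0.  ]
 [ 0.   -0.29  0.96]] [[393.1740453    0.         316.74246878]
 [  0.         393.1740453  233.38461877]
 [  0.           0.           1.        ]]
```

```bash
R="-1 0.78 -0.24 0 0 -0.217"; python3 -m inch '-1 0.78 -0.24 0 0 -0.217; -1 0.78 -0.24 0 0 -0.217; -1 0.78 -0.24 0 0 -0.217; -1 0.78 -0.24 0 0 -0.217; -1 0.78 -0.24 0 0 -0.217; -1 0.78 -0.24 0 0 -0.217; -1 0.78 -0.24 0 0 -0.217; -1 0.78 -0.24 0 0 -0.217; -1 0.78 -0.24 0 0 -0.217; -1 0.78 -0.24 0 0 -0.217' -1
python3 - <<'E'
from h import *
c=cam("wrist");cv2.imwrite("pics/w1.png",snapshot("wrist")[:,:,::-1])
print(get_obs()["tool_pos"],get_obs()["orientation"])
np.save("w1.npy",np.array(c,dtype=object),allow_pickle=True)
for t in ["blower","blower_nozzle","rest"]:
    print(t,[(np.round(d["uv"],1).tolist(),round(d["p"],2)) for d in landmark_of("wrist",t)][:4])
E
```

```text
clock: 1.63
tool_pos: [0.4648, -0.2617, 0.3003]
orientation: [-179.8, 0.1, -114.8]
force: [-0.0, -1.0, 0.4]
opening: 0.0879
gripper_force: 0.0
[ 0.46495201 -0.26180411  0.30019886] [-1.79834367e+02  6.22780559e-02 -1.14780486e+02]
blower [([318.5, 191.8], 0.88), ([485.7, 45.3], 0.63)]
blower_nozzle [([311.8, 323.5], 0.74), ([618.3, 98.3], 0.6)]
rest []
```

View pics/w1.png

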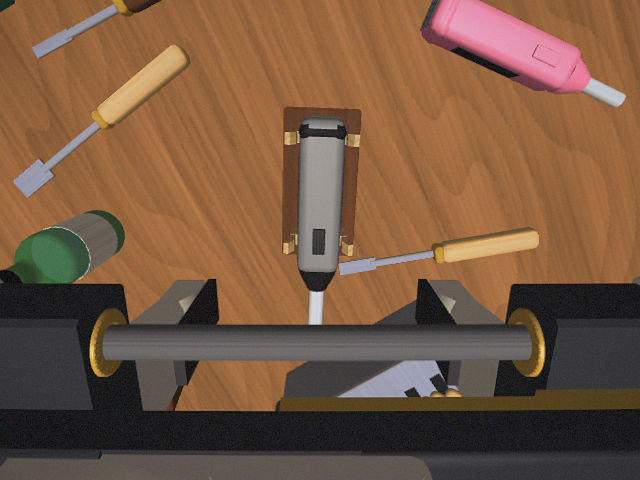

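The wrist view shows the grey blower with its body centre at about (320,195), the nozzle tip at (315,325) and the saddle tips at (291,138), (353,138), (290,245) and (347,245). A gouge blade is close by at (345,267). I'll take a second view for heights.

```bash
python3 -m inch '-0.2 0 0.2 0 0 0; -0.2 0 0.2 0 0 0; -0.2 0 0.2 0 0 0; -0.2 0 0.2 0 0 0'
python3 - <<'E'
from h import *
c1=tuple(np.load("w1.npy",allow_pickle=True));c=cam("wrist");cv2.imwrite("pics/w2.png",snapshot("wrist")[:,:,::-1])
np.save("w2.npy",np.array(c,dtype=object),allow_pickle=True)
a,b=onz(0,(322,138),.077,c1),onz(0,(318.5,245),.077,c1)
print("saddle mid",(a+b)/2,"len",np.linalg.norm(b-a),"yaw",np.degrees(np.arctan2(*(b-a)[1::-1])))
for t in ["blower","blower_nozzle","rest"]:
    print(t,[(np.round(d["uv"],1).tolist(),round(d["p"],2)) for d in landmark_of("wrist",t)][:4])
E
```

```text
clock: 2.17
tool_pos: [0.4868, -0.211, 0.2364]
orientation: [179.8, -0.1, -115.0]
force: [-0.6, -0.1, 0.9]
opening: 0.0875
gripper_force: 0.0
saddle mid [ 0.46139826 -0.26481589  0.077     ] len 0.10653540374877318 yaw 63.41920876381653
blower [([315.4, 139.5], 0.62)]
blower_nozzle [([311.8, 305.6], 0.61)]
rest [([317.1, 138.4], 0.7)]
```

View pics/w2.png

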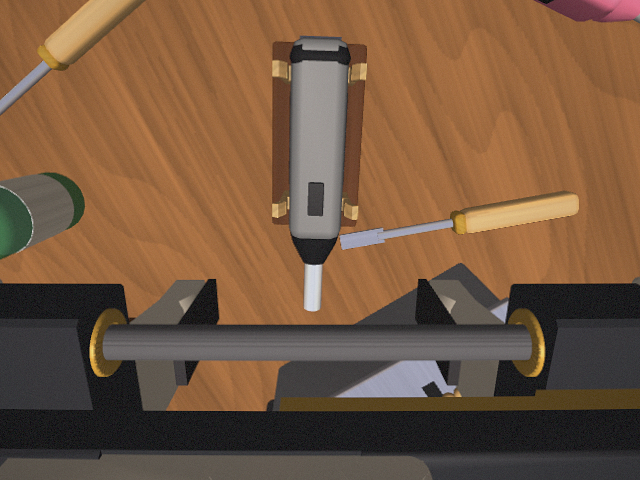

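Run:
```python
from h import *
c1,c2=[tuple(np.load(f"w{i}.npy",allow_pickle=True)) for i in (1,2)]
P={}
for k,a,b in [("rL",(291,138),(279,70)),("rR",(353,138),(358,71)),("fL",(289,245),(279,211)),("fR",(347,246),(350,212)),("noseL",(301,270),(293,237)),("noseR",(335,270),(340,236)),("tip",(315.5,326),(313,308))]:
    P[k],e=tri(ray(0,a,c1) ,ray(0,b,c2)) if k!="tip" else (onz(0,b,.072,c2),0); print(k,P[k].round(4),e)
for i,c in ((1,c1),(2,c2)):
    pts={1:[(291,138),(353,138),(289,245),(347,246)],2:[(279,70),(358,71),(279,211),(350,212)]}[i]
    q=[onz(0,p,.075,c) for p in pts]; m=sum(q)/4; d=(q[2]+q[3]-q[0]-q[1])/2
    print(i,m,np.linalg.norm(d),np.degrees(np.arctan2(d[1],d[0])))
o=get_obs();print(o["tool_pos"],o["orientation"])
```

```text
rL [ 0.4655 -0.3248  0.0683] [np.float64(0.6), np.float64(0.6)]
rR [ 0.4101 -0.2989  0.0619] [np.float64(0.0), np.float64(0.0)]
fL [ 0.5212 -0.2196  0.0384] [np.float64(0.5), np.float64(0.5)]
fR [ 0.4622 -0.19    0.0353] [np.float64(0.1), np.float64(0.1)]
noseL [ 0.5114 -0.2038  0.0879] [np.float64(0.4), np.float64(0.4)]
noseR [ 0.4771 -0.1928  0.0994] [np.float64(1.5), np.float64(1.5)]
tip [ 0.5279 -0.1316  0.072 ] 0
1 [ 0.46189505 -0.26433064  0.075     ] 0.107663451258865 63.16040108013444
2 [ 0.46350655 -0.26209778  0.075     ] 0.10977679367111476 63.30017102258392
[ 0.48817678 -0.21219439  0.239526  ] [-1.79915507e+02  7.07402205e-03 -1.15073196e+02]
```

Run:
```python
from h import *
go([.4628,-.2625,.14],-116.8); go([.4628,-.2625,.053],-116.8)
```

```text
row [0.1878 0.006  0.3317] [-0.0005  0.      0.0096] rows>= 2.7
row [0.1878 0.0065 0.6217] [-0.0005  0.      0.0096] rows>= 4.7
```

```bash
python3 -m inch '0.188 0.006 0.332 0 0 0.0096; 0.188 0.006 0.332 0 0 0.0096; 0.188 0.006 0.332 0 0 0.0096; 0.188 0.006 0.332 0 0 0.0096; 0.188 0.006 0.42 0 0 0.0096; 0.188 0.006 0.52 0 0 0.0096; 0.188 0.006 0.58 0 0 0.0096; 0.188 0.006 0.622 0 0 0.0096; 0.188 0.006 0.622 0 0 0.0096; 0.188 0.006 0.622 0 0 0.0096'
python3 - <<'E'
from h import *
save("wrist","w3.png");go([.4628,-.2625,.053],-116.8);print(get_obs()["force"])
E
```

```text
clock: 3.2
tool_pos: [0.4632, -0.2619, 0.0528]
orientation: [-180.0, -0.0, -116.7]
force: [-0.3, 0.7, 0.7]
opening: 0.088
gripper_force: 0.0
row [0.0031 0.0018 0.0014] [-0.0006  0.0001  0.0004] rows>= 0.0
[ 0.11564491 -0.13081039  0.15026208]
```

View pics/w3.png

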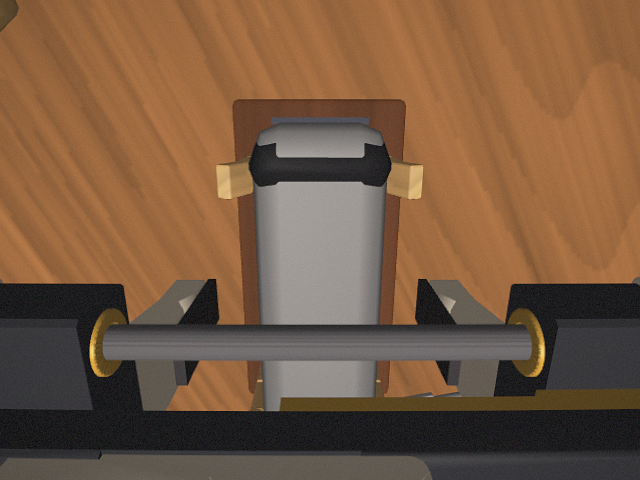

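The blower sits centred between the fingers at column 320, so I close the grip.

```bash
python3 -m inch '0 0 0 0 0 0;0 0 0 0 0 0;0 0 0 0 0 0;0 0 0 0 0 0;0 0 0 0 0 0;0 0 0 0 0 0;0 0 0 0 0 0;0 0 0 0 0 0' 1
python3 - <<'E'
from h import *
c=cam("wrist");snapshot("wrist");print(get_obs()["force"],get_obs()["tool_pos"],get_obs()["orientation"])
E
```

```text
clock: 3.92
tool_pos: [0.4626, -0.2613, 0.052]
orientation: [180.0, -0.0, -116.7]
force: [-0.8, 1.3, 0.1]
opening: 0.0421
gripper_force: 30.0
[-0.78335572 -0.07298455  1.81458617] [ 0.46259139 -0.26126208  0.0519715 ] [ 1.79999257e+02  7.45896022e-04 -1.16726626e+02]
```

Gripped: opening 42 mm, force 30 N. Lifting straight up, then moving on to view the rosette.

```bash
python3 -m inch '0 0 -0.03 0 0 0;0 0 -0.08 0 0 0;0 0 -0.16 0 0 0;0 0 -0.28 0 0 0;0 0 -0.42 0 0 0;0 0 -0.56 0 0 0;0 0 -0.7 0 0 0;0 0 -0.84 0 0 0;0 0 -0.95 0 0 0;0 0 -1 0 0 0'
python3 - <<'E'
from h import *
print(get_obs()["opening"]);go([.50,.02,.40],-80);go([.53,.336,.40],-57)
E
```

```text
clock: 4.8
tool_pos: [0.4629, -0.2618, 0.3577]
orientation: [-179.7, 0.0, -116.7]
force: [1.5, -0.3, -4.6]
opening: 0.0419
gripper_force: 30.0
0.04192396642276473
row [-0.8947  0.3111 -0.1423] [-0.002  -0.0004 -0.204 ] rows>= 6.9
row [-1.8805  0.6953 -0.1439] [-0.0019 -0.0008 -0.3318] rows>= 14.5
```

```bash
python3 -m inch '-0.1 0.03 -0.02 0 0 -0.02;-0.22 0.08 -0.06 0 0 -0.05;-0.34 0.12 -0.1 0 0 -0.08;-0.46 0.16 -0.14 0 0 -0.11;-0.58 0.2 -0.14 0 0 -0.14;-0.7 0.25 -0.14 0 0 -0.17;-0.82 0.29 -0.14 0 0 -0.2;-0.9 0.31 -0.14 0 0 -0.2;-0.9 0.31 -0.14 0 0 -0.2'
python3 - <<'E'
from h import *
go([.53,.336,.40],-57)
E
```

```text
clock: 5.55
tool_pos: [0.5007, 0.0257, 0.393]
orientation: [179.9, 0.1, -80.5]
force: [0.6, -0.0, -5.8]
opening: 0.0418
gripper_force: 30.0
row [-1.0039 -0.2672 -0.0225] [ 0.0005  0.0006 -0.1305] rows>= 7.5
```

```bash
python3 -m inch '-0.1 -0.03 -0.02 0 0 -0.02;-0.22 -0.06 -0.02 0 0 -0.04;-0.34 -0.09 -0.02 0 0 -0.06;-0.46 -0.12 -0.02 0 0 -0.08;-0.6 -0.16 -0.02 0 0 -0.1;-0.72 -0.2 -0.02 0 0 -0.12;-0.84 -0.24 -0.02 0 0 -0.13;-0.94 -0.26 -0.02 0 0 -0.13;-1 -0.267 -0.02 0 0 -0.13;-1 -0.267 -0.02 0 0 -0.13'
python3 - <<'E'
from h import *
c=cam("wrist");cv2.imwrite("pics/w4.png",snapshot("wrist")[:,:,::-1])
np.save("w4.npy",np.array(c,dtype=object),allow_pickle=True)
for t in ["rosette","rosette_eye"]:
    print(t,[(np.round(d["uv"],1).tolist(),round(d["p"],2)) for d in landmark_of("wrist",t)][:4])
E
```

```text
clock: 6.38
tool_pos: [0.5307, 0.3338, 0.3976]
orientation: [179.8, 0.0, -57.2]
force: [0.5, -0.3, -5.5]
opening: 0.0419
gripper_force: 30.0
rosette [([446.6, 196.8], 0.75)]
rosette_eye [([488.8, 197.8], 0.65)]
```

View pics/w4.png

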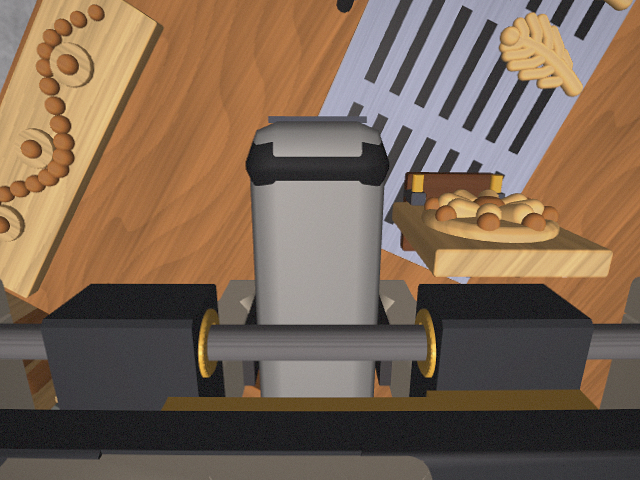

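The view shows the rosette's board from above: front top edge (436,249)–(612,252), back top edge (435,276)–(611,274), the clamps at (418,183) and (497,183), and the eye at about (489,198).

Run:
```python
from h import *
c=tuple(np.load("w4.npy",allow_pickle=True))
fl,fr,bl,br=[onz(0,p,.293,c) for p in [(436,249),(612,252),(435,276),(611,274)]]
for a,b in((fl,fr),(bl,br)):
    d=b-a;print((a+b)/2,np.linalg.norm(d),np.degrees(np.arctan2(d[1],d[0])))
print("thick",np.linalg.norm((fl+fr-bl-br)/2))
cl=[onz(0,p,.125,c) for p in[(418,183),(497,183)]];d=cl[1]-cl[0];print("clamps",(cl[0]+cl[1])/2,np.degrees(np.arctan2(d[1],d[0])))
e=onz(0,(488.8,197.8),.222,c);print("eye",e)
print("3way",tri(ray(0,(488.8,197.8),c),ray("scene",(411,190)),ray("top",(227,271))))
yaw=np.arctan2(*(fr-fl)[1::-1]);
# body x = direction from front to back
x=((bl+br-fl-fr)/2);x/=np.linalg.norm(x);print("x",np.degrees(np.arctan2(x[1],x[0])))
ps=proj("scene",[fl,fr,bl,br,e]);print(ps.round(1).tolist())
```

```text
[0.39901885 0.26487669 0.293     ] 0.12752329157018472 -148.3825401703338
[0.38713276 0.2795986  0.293     ] 0.1294040676864322 -146.76969094794987
thick 0.018921246279080962
clamps [0.40344612 0.24284543 0.125     ] -147.1690236468853
eye [0.41079783 0.24411846 0.222     ]
3way (array([0.41281406, 0.24216022, 0.2257902 ]), [np.float64(2.2), np.float64(8.2), np.float64(10.3)])
x 128.9164993056683
[[434.7, 179.3], [402.3, 157.4], [439.6, 176.3], [405.8, 154.8], [408.5, 190.9]]
```

Run:
```python
from h import *
go([.545,.034,.398],-57.5);go([.545,.034,.202],-57.5)
```

```text
row [0.8556 0.4942 0.0063] [ 0.0005 -0.0001  0.001 ] rows>= 7.1
row [0.8554 0.4931 0.6596] [ 0.0005 -0.0001  0.001 ] rows>= 8.5
```

```bash
python3 -m inch '0.1 0.06 0 0 0 0;0.21 0.12 0 0 0 0;0.32 0.18 0 0 0 0;0.43 0.25 0 0 0 0;0.54 0.31 0 0 0 0;0.65 0.37 0 0 0 0;0.75 0.43 0.03 0 0 0.001;0.83 0.48 0.1 0 0 0.001;0.855 0.494 0.2 0 0 0.001;0.855 0.494 0.3 0 0 0.001'
python3 - <<'E'
from h import *
go([.545,.034,.202],-57.5)
E
```

```text
clock: 7.37
tool_pos: [0.5447, 0.0309, 0.3107]
orientation: [-179.8, -0.1, -57.8]
force: [-0.1, 1.2, -5.7]
opening: 0.042
gripper_force: 30.0
row [-0.0085 -0.0053  0.3624] [-0.001  -0.0003 -0.0015] rows>= 2.6
```

```bash
python3 -m inch '0 0 0.08 0 0 0;0 0 0.16 0 0 0;0 0 0.24 0 0 0;0 0 0.31 0 0 0;0 0 0.35 0 0 0;0 0 0.36 0 0 0;0 0 0.36 0 0 0'
python3 - <<'E'
from h import *
o=get_obs();print(o["tool_pos"],o["orientation"])
snap=snapshot("scene");cv2.imwrite("pics/s5.png",snap[:,:,::-1])
cv2.imwrite("pics/s5c.png",cv2.resize(snap[120:320,290:490,::-1],(600,600),interpolation=cv2.INTER_CUBIC))
f=np.array([.5373,-.8434,0]);T=o["tool_pos"];org=T+[0,0,-.007]
noz=org-f*.145+[0,0,.027];eye=np.array([.4075,.25,.222])
print("exp nozzle",noz,"dist",(noz-eye)@f, "proj",proj("scene",[noz,eye,org-f*.075+[0,0,.027]]).round(1).tolist())
for t in ["blower_nozzle","rosette_eye"]:
    print(t,[(np.round(d["uv"],1).tolist(),round(d["p"],2)) for d in landmark_of("scene",t)][:4])
im=snapshot("top")
cv2.imwrite("pics/t5c.png",cv2.resize(im[190:310,190:350,::-1],(800,600),interpolation=cv2.INTER_CUBIC))
print(proj("top",[noz,eye]))
for t in ["blower_nozzle","rosette_eye"]:
    print(t,[(np.round(d["uv"],1).tolist(),round(d["p"],2)) for d in landmark_of("top",t)][:4])
go([.5391,.0434,.202],-57.5)
E
```

```text
clock: 7.95
tool_pos: [0.5446, 0.0336, 0.2019]
orientation: [179.9, 0.0, -57.6]
force: [-1.4, -1.1, -4.9]
opening: 0.0416
gripper_force: 30.0
[0.54460812 0.03361569 0.20188021] [ 1.79939213e+02  3.48111583e-03 -5.75751362e+01]
exp nozzle [0.46669962 0.15590869 0.22188021] dist 0.11116456369181142 proj [[381.6, 205.2], [410.2, 190.1], [362.7, 215.3]]
blower_nozzle [([256.0, 192.6], 0.95), ([96.9, 245.4], 0.94), ([384.2, 201.8], 0.92)]
rosette_eye [([490.7, 254.6], 0.69), ([407.2, 189.9], 0.67), ([321.6, 223.8], 0.24)]
[[251.27795409 253.83945282]
 [221.38097802 272.53978109]]
blower_nozzle [([505.1, 291.6], 0.61), ([367.5, 360.0], 0.58)]
rosette_eye [([223.5, 270.7], 0.59)]
row [-0.0361  0.0035  0.0036] [-0.0006 -0.0001 -0.0001] rows>= 0.3
```

View pics/s5c.png

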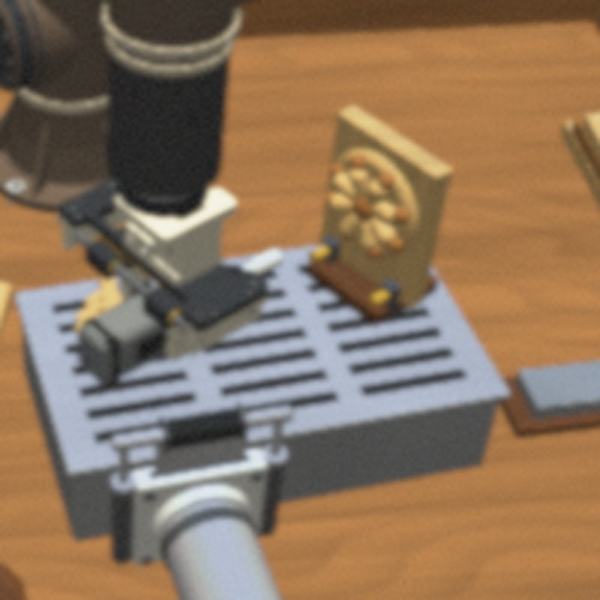

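The crop shows the nozzle tip at (282,255), on line with the boss at (363,208) and clear of the carving. I'll advance 6 mm and hold.

```bash
python3 -m inch '-0.02 0.002 0.002 0 0 0;-0.02 0.002 0.002 0 0 0;-0.02 0.002 0.002 0 0 0;-0.02 0.002 0.002 0 0 0;-0.02 0.002 0.002 0 0 0;-0.02 0.002 0.002 0 0 0;-0.02 0.002 0.002 0 0 0;-0.02 0.002 0.002 0 0 0;-0.02 0.002 0.002 0 0 0;-0.02 0.002 0.002 0 0 0'
python3 -m inch '0 0 0 0 0 0;0 0 0 0 0 0;0 0 0 0 0 0;0 0 0 0 0 0;0 0 0 0 0 0;0 0 0 0 0 0;0 0 0 0 0 0;0 0 0 0 0 0;0 0 0 0 0 0;0 0 0 0 0 0'
```

```text
clock: 9.08
tool_pos: [0.5416, 0.0395, 0.2013]
orientation: [180.0, -0.0, -57.5]
force: [-0.1, 0.2, -3.7]
opening: 0.0418
gripper_force: 30.0
clock: 9.92
tool_pos: [0.5416, 0.0395, 0.2014]
orientation: [180.0, 0.0, -57.5]
force: [-1.0, -1.0, -4.8]
opening: 0.0423
gripper_force: 30.0
```

View pics/t5c.png

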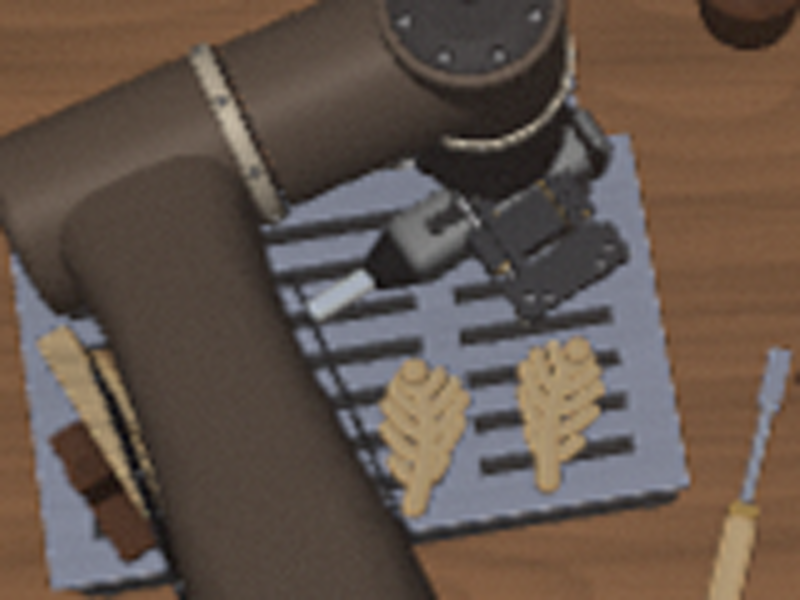

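The top crop shows the nozzle at (318,308) pointing at the rosette board, clear of the leaves. Its offset from the prediction matches the eye's offset, so the relative distance holds at about 105 mm. The steady hold lasted about 1.7 s, so I return the blower.

```bash
python3 -m inch '0.02 0 -0.05 0 0 0;0.03 0 -0.12 0 0 0;0.03 0 -0.22 0 0 0;0.03 0 -0.34 0 0 0;0.03 0 -0.44 0 0 0;0.03 0 -0.5 0 0 0;0.03 0 -0.5 0 0 0'
python3 - <<'E'
from h import *
go([.4626,-.2613,.33],-116.73);go([.50,-.12,.34],-90)
E
```

```text
clock: 10.5
tool_pos: [0.5483, 0.032, 0.3564]
orientation: [-179.6, -0.2, -57.5]
force: [1.4, 0.0, -3.3]
opening: 0.042
gripper_force: 30.0
row [0.6707 0.7668 0.0841] [-0.0026  0.0004  0.3291] rows>= 8.3
row [0.3406 0.4083 0.0525] [-0.0026 -0.0002  0.1806] rows>= 4.5
```

```bash
python3 -m inch '0.06 0.07 0 0 0 0.03;0.13 0.15 0 0 0 0.06;0.2 0.23 0.02 0 0 0.095;0.28 0.31 0.03 0 0 0.13;0.36 0.4 0.04 0 0 0.17;0.44 0.49 0.05 0 0 0.21;0.51 0.58 0.06 0 0 0.25;0.59 0.67 0.08 0 0 0.29;0.65 0.74 0.084 0 0 0.32;0.67 0.767 0.084 0 0 0.329'
python3 -m inch '0 0 0 0 0 0; 0 0 0 0 0 0'
python3 - <<'E'
from h import *
go([.4626,-.2613,.13],-116.73);go([.4626,-.2613,.0525],-116.73)
E
```

```text
clock: 11.33
tool_pos: [0.4583, -0.2638, 0.324]
orientation: [179.8, -0.1, -117.2]
force: [0.1, 1.1, -5.1]
opening: 0.042
gripper_force: 30.0
clock: 11.5
tool_pos: [0.4598, -0.2614, 0.325]
orientation: [179.9, 0.0, -116.8]
force: [-0.0, 0.9, -4.3]
opening: 0.042
gripper_force: 30.0
row [-0.0045 -0.0093  0.6499] [ 0.0005  0.     -0.0002] rows>= 4.7
row [-0.0044 -0.0097  0.9082] [ 0.0005  0.     -0.0002] rows>= 6.5
```

```bash
python3 -m inch '0 -0.005 0.1 0 0 0;-0.004 -0.009 0.22 0 0 0;-0.004 -0.009 0.34 0 0 0;-0.004 -0.009 0.46 0 0 0;-0.004 -0.009 0.56 0 0 0;-0.004 -0.009 0.62 0 0 0;-0.004 -0.009 0.65 0 0 0;-0.004 -0.009 0.65 0 0 0;-0.004 -0.009 0.65 0 0 0'
python3 - <<'E'
from h import *
go([.4626,-.2613,.0525],-116.73)
E
```

```text
clock: 12.25
tool_pos: [0.4641, -0.261, 0.1317]
orientation: [-180.0, -0.0, -116.6]
force: [0.9, 0.6, -3.9]
opening: 0.0418
gripper_force: 30.0
row [0.0031 0.0041 0.2641] [-0.0001 -0.0001  0.0006] rows>= 1.9
```

```bash
python3 -m inch '0.003 0.004 0.05 0 0 0;0.003 0.004 0.1 0 0 0;0.003 0.004 0.15 0 0 0;0.003 0.004 0.19 0 0 0;0.003 0.004 0.22 0 0 0;0.003 0.004 0.245 0 0 0;0.003 0.004 0.257 0 0 0;0.003 0.004 0.264 0 0 0;0.003 0.004 0.264 0 0 0;0.003 0.004 0.264 0 0 0'
python3 - <<'E'
from h import *
o=get_obs();print(o["tool_pos"],o["force"],o["moment"]);go([.4626,-.2613,.052],-116.73)
E
```

```text
clock: 13.08
tool_pos: [0.4623, -0.2618, 0.0525]
orientation: [-179.9, 0.0, -116.7]
force: [0.4, 0.2, -5.8]
opening: 0.0417
gripper_force: 30.0
[ 0.4623267  -0.26176979  0.05253523] [ 0.44894302  0.18169397 -5.82423494] [ 0.00634914  0.04394942 -0.04054744]
row [-0.0018 -0.0001  0.0018] [-0.0003  0.      0.0001] rows>= 0.0
```

```bash
python3 -m inch '0 0 0.003 0 0 0;0 0 0.005 0 0 0;0 0 0.005 0 0 0;0 0 0.005 0 0 0'; python3 -m inch '0 0 0 0 0 0;0 0 0 0 0 0'
```

```text
clock: 13.42
tool_pos: [0.4624, -0.2618, 0.052]
orientation: [-179.9, 0.0, -116.7]
force: [-1.6, 3.0, 6.7]
opening: 0.0419
gripper_force: 30.0
clock: 13.58
tool_pos: [0.4624, -0.2618, 0.052]
orientation: [-179.9, 0.0, -116.7]
force: [-2.8, 2.9, 6.2]
opening: 0.0418
gripper_force: 30.0
```

```bash
python3 -m inch '0 0 0 0 0 0;0 0 0 0 0 0;0 0 0 0 0 0;0 0 0 0 0 0;0 0 0 0 0 0;0 0 0 0 0 0;0 0 0 0 0 0;0 0 0 0 0 0' -1; python3 -m inch '0 0 -0.04 0 0 0;0 0 -0.1 0 0 0;0 0 -0.2 0 0 0;0 0 -0.32 0 0 0;0 0 -0.44 0 0 0;0 0 -0.56 0 0 0;0 0 -0.68 0 0 0;0 0 -0.78 0 0 0;0 0 -0.83 0 0 0;0 0 -0.83 0 0 0'
python3 - <<'E'
from h import *
c=cam("wrist");cv2.imwrite("pics/w6.png",snapshot("wrist")[:,:,::-1])
a,b=cv2.imread("pics/w1.png"),cv2.imread("pics/w6.png")
c1=tuple(np.load("w1.npy",allow_pickle=True))
# blower grey centroid via network
for t in ["blower","blower_nozzle"]:
    print(t,[(np.round(d["uv"],1).tolist(),[onz(0,d["uv"],.045 if t=="blower" else .072,c).round(4).tolist()],round(d["p"],2)) for d in landmark_of("wrist",t)][:2])
print(proj(0,[[.4628,-.2625,.097],[.5282,-.1331,.072]],c))
go([.56,.03,.32],-83)
E
```

```text
clock: 14.25
tool_pos: [0.4618, -0.2617, 0.0504]
orientation: [180.0, -0.0, -116.7]
force: [0.4, 0.7, 0.4]
opening: 0.0862
gripper_force: 0.0
clock: 15.08
tool_pos: [0.4633, -0.2623, 0.3039]
orientation: [-179.6, 0.1, -116.7]
force: [0.3, 0.2, 0.2]
opening: 0.0878
gripper_force: 0.0
blower [([320.8, 188.4], [[0.4606, -0.2643, 0.045]], 0.92), ([483.4, 44.4], [[0.256, -0.32, 0.045]], 0.58)]
blower_nozzle [([318.3, 325.2], [[0.5299, -0.1323, 0.072]], 0.8), ([614.4, 92.2], [[0.1701, -0.2268, 0.072]], 0.67)]
[[319.74857839 200.79297548]
 [319.32002595 324.04747778]]
row [-1.0153  0.1434 -0.0709] [ 0.0003  0.0002 -0.1874] rows>= 7.4
```

View pics/w6.png

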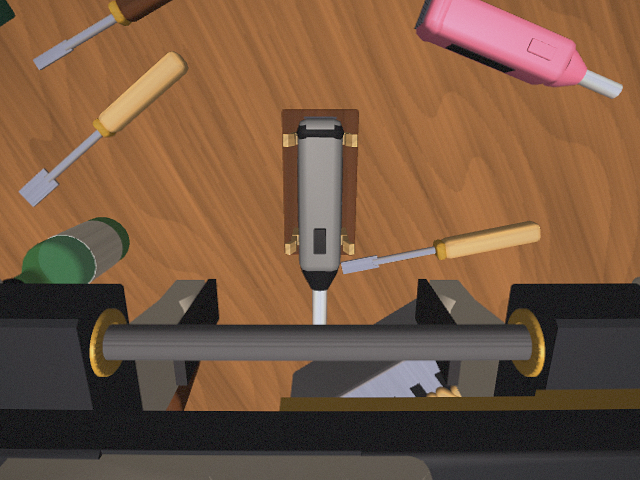

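The blower lies back in its rest: body at (320,195), nozzle at (319,325), same as before. Now the gate.

```bash
python3 -m inch '-0.1 0.015 -0.01 0 0 -0.02;-0.22 0.03 -0.03 0 0 -0.04;-0.35 0.05 -0.05 0 0 -0.07;-0.48 0.07 -0.07 0 0 -0.09;-0.61 0.09 -0.08 0 0 -0.12;-0.74 0.11 -0.08 0 0 -0.15;-0.86 0.13 -0.08 0 0 -0.17;-0.95 0.14 -0.08 0 0 -0.187;-1 0.143 -0.08 0 0 -0.187;-1 0.143 -0.08 0 0 -0.187'
python3 - <<'E'
from h import *
go([.62,.08,.33],-83);print(onz("scene",(279,287),.24))
E
```

```text
clock: 16.07
tool_pos: [0.5588, 0.028, 0.3213]
orientation: [179.8, -0.0, -83.0]
force: [0.4, 0.1, -0.1]
opening: 0.0879
gripper_force: 0.0
row [-0.147  -0.2235 -0.0299] [ 0.001  -0.0002  0.0002] rows>= 1.9
[ 0.7548279  -0.13731254  0.24      ]
```

```bash
python3 -m inch '-0.08 -0.1 -0.03 0 0 0;-0.147 -0.22 -0.03 0 0 0;-0.147 -0.22 -0.03 0 0 0;-0.147 -0.22 -0.03 0 0 0;-0.147 -0.22 -0.03 0 0 0'
python3 - <<'E'
from h import *
c=cam("wrist");cv2.imwrite("pics/w7.png",snapshot("wrist")[:,:,::-1]);np.save("w7.npy",np.array(c,dtype=object),allow_pickle=True)
print([(np.round(d["uv"],1).tolist(),onz(0,d["uv"],.166,c).round(4).tolist(),round(d["p"],2)) for d in landmark_of("wrist","gate_handle")][:3])
E
python3 -m inch '-0.05 0.08 0.15 0 0 0;-0.1 0.15 0.2 0 0 0;-0.1 0.15 0.2 0 0 0;-0.1 0.15 0.2 0 0 0;-0.1 0.15 0.2 0 0 0'
python3 - <<'E'
from h import *
c=cam("wrist");cv2.imwrite("pics/w8.png",snapshot("wrist")[:,:,::-1]);np.save("w8.npy",np.array(c,dtype=object),allow_pickle=True)
print([(np.round(d["uv"],1).tolist(),onz(0,d["uv"],.166,c).round(4).tolist(),round(d["p"],2)) for d in landmark_of("wrist","gate_handle")][:3])
a,b=cv2.imread("pics/w7.png")[:300],cv2.imread("pics/w8.png")[:300]
cv2.imwrite("pics/w78.png",np.vstack([a,b]))
E
```

```text
clock: 16.48
tool_pos: [0.6182, 0.0765, 0.331]
orientation: [179.8, -0.0, -83.1]
force: [0.0, -0.3, -0.4]
opening: 0.0874
gripper_force: 0.0
[([311.0, 196.4], [0.625, 0.0634, 0.166], 0.95)]
clock: 17.0
tool_pos: [0.5705, 0.1012, 0.274]
orientation: [-179.9, 0.0, -83.1]
force: [0.1, -0.0, 1.3]
opening: 0.0873
gripper_force: 0.0
[([241.9, 170.1], [0.6269, 0.0648, 0.166], 0.58)]
```

View pics/w78.png

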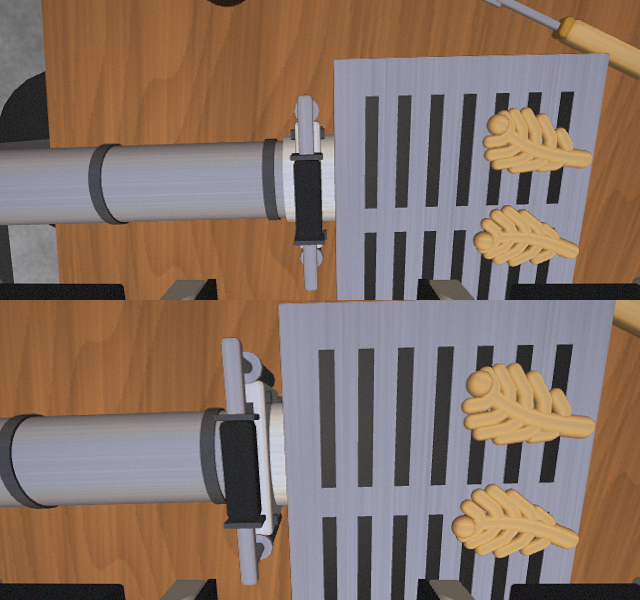

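Handle centre at (308,199) in the first view and (240,170) in the second; the bar's ends are at (305,97) and (311,289) in the first view.

Run:
```python
from h import *
c7,c8=[tuple(np.load(f"w{i}.npy",allow_pickle=True)) for i in (7,8)]
print("handle",tri(ray(0,(308,199),c7),ray(0,(240.5,170.5),c8)))
for c,m,a,b in((c7,(308,199),(305,97),(311,289)),(c8,(240.5,170.5),(231.5,38),(250,284))):
    z=.174
    A,B=onz(0,a,z,c),onz(0,b,z,c);d=B-A
    print(onz(0,m,.176,c),"bar mid",(A+B)/2,"len",np.linalg.norm(d),"y dir",np.degrees(np.arctan2(d[1],d[0])))
# deck rear edge, z .11 
for c,a,b in((c7,(334,60),(337,295)),(c8,(279,5),(291,299))):
    d=onz(0,b,.11,c)-onz(0,a,.11,c);print(onz(0,a,.11,c),np.degrees(np.arctan2(d[1],d[0])))
```

```text
handle (array([0.62715522, 0.06486582, 0.16992465]), [np.float64(0.3), np.float64(0.3)])
[0.6272502  0.06389061 0.176     ] bar mid [0.62702402 0.06479075 0.174     ] len 0.15884320645613678 y dir 98.22626010527084
[0.62598617 0.06366711 0.176     ] bar mid [0.62571414 0.06454169 0.174     ] len 0.1601144119987711 y dir 98.16679540719873
[ 0.61815929 -0.05088011  0.11      ] 98.30881183979281
[ 0.61795481 -0.0506526   0.11      ] 97.98698336454572
```

Run:
```python
from h import *
go([.6265,.0645,.25],-81.9);go([.6265,.0645,.146],-81.9)
```

```text
row [ 0.1445 -0.1674  0.0811] [-0.001   0.0002 -0.0067] rows>= 1.7
row [ 0.1447 -0.1663  0.4278] [-0.001   0.0002 -0.0067] rows>= 3.5
```

```bash
python3 -m inch '0.07 -0.08 0.04 0 0 -0.0067;0.144 -0.167 0.08 0 0 -0.0067;0.144 -0.167 0.08 0 0 -0.0067;0.144 -0.167 0.13 0 0 -0.0067;0.144 -0.167 0.21 0 0 -0.0067;0.144 -0.167 0.29 0 0 -0.0067;0.144 -0.167 0.36 0 0 -0.0067;0.144 -0.167 0.41 0 0 -0.0067;0.144 -0.167 0.428 0 0 -0.0067;0.144 -0.167 0.428 0 0 -0.0067'
python3 -m inch '0 0 0 0 0 0;0 0 0 0 0 0'
python3 - <<'E'
from h import *
go([.6265,.0645,.146],-81.9)
E
```

```text
clock: 17.93
tool_pos: [0.6254, 0.0644, 0.1431]
orientation: [179.9, -0.0, -81.9]
force: [1.0, -0.7, 0.2]
opening: 0.0878
gripper_force: 0.0
clock: 18.1
tool_pos: [0.6264, 0.065, 0.1456]
orientation: [-179.9, 0.0, -81.9]
force: [0.1, -0.1, -0.5]
opening: 0.0879
gripper_force: 0.0
row [ 0.0016  0.     -0.0012] [-0.0008  0.0001  0.0002] rows>= 0.0
```

```bash
python3 -m inch '0 0 0 0 0 0;0 0 0 0 0 0;0 0 0 0 0 0;0 0 0 0 0 0;0 0 0 0 0 0;0 0 0 0 0 0;0 0 0 0 0 0;0 0 0 0 0 0;0 0 0 0 0 0;0 0 0 0 0 0' 1
python3 -m inch '0 0 -0.015 0 0 0;0 0 -0.03 0 0 0;0 0 -0.045 0 0 0;0 0 -0.06 0 0 0;0 0 -0.06 0 0 0;0 0 -0.06 0 0 0;0 0 -0.06 0 0 0'
```

```text
clock: 18.93
tool_pos: [0.6253, 0.0649, 0.144]
orientation: [180.0, -0.0, -81.9]
force: [0.8, 0.6, -0.2]
opening: 0.0265
gripper_force: 0.0
clock: 19.52
tool_pos: [0.6267, 0.0651, 0.1614]
orientation: [-179.9, 0.0, -81.9]
force: [7.8, -0.5, -8.9]
opening: 0.022
gripper_force: 30.0
```

The fingers met the handle only as the lift began, so I lower it again to find the shut position from the force.

```bash
python3 -m inch '0 0 0.015 0 0 0;0 0 0.03 0 0 0;0 0 0.03 0 0 0;0 0 0.03 0 0 0'; for i in 1; do python3 -m inch '0 0 0.005 0 0 0;0 0 0.008 0 0 0;0 0 0.008 0 0 0;0 0 0.008 0 0 0'; done; python3 -m inch '0 0 0.005 0 0 0;0 0 0.008 0 0 0;0 0 0.008 0 0 0;0 0 0.008 0 0 0';python3 -m inch '0 0 0.005 0 0 0;0 0 0.008 0 0 0;0 0 0.008 0 0 0;0 0 0.008 0 0 0'
```

```text
clock: 19.85
tool_pos: [0.6267, 0.0651, 0.1521]
orientation: [-179.9, 0.0, -81.9]
force: [7.5, -0.8, -9.0]
opening: 0.0218
gripper_force: 30.0
clock: 20.18
tool_pos: [0.6267, 0.0651, 0.15]
orientation: [-179.9, 0.0, -81.9]
force: [7.6, -1.6, -9.5]
opening: 0.0219
gripper_force: 30.0
clock: 20.52
tool_pos: [0.6267, 0.0651, 0.1477]
orientation: [-179.9, 0.0, -81.9]
force: [8.8, -0.3, -9.0]
opening: 0.0218
gripper_force: 30.0
clock: 20.85
tool_pos: [0.6267, 0.0651, 0.1453]
orientation: [-179.9, 0.0, -81.9]
force: [8.1, -0.7, -8.2]
opening: 0.0216
gripper_force: 30.0
```

```bash
python3 -m inch '0 0 0.003 0 0 0;0 0 0.005 0 0 0;0 0 0.005 0 0 0;0 0 0.005 0 0 0'; python3 -m inch '0 0 0.003 0 0 0;0 0 0.005 0 0 0;0 0 0.005 0 0 0;0 0 0.005 0 0 0'
```

```text
clock: 21.18
tool_pos: [0.6267, 0.0651, 0.1441]
orientation: [-179.9, 0.0, -81.8]
force: [7.0, -0.2, -6.2]
opening: 0.0214
gripper_force: 30.0
clock: 21.52
tool_pos: [0.6267, 0.0651, 0.144]
orientation: [-179.8, -0.0, -81.8]
force: [3.8, 0.0, 5.6]
opening: 0.0215
gripper_force: 30.0
```

Shut is at TCP z = 0.144, so half open is z = 0.184.

```bash
python3 -m inch '0 0 -0.01 0 0 0;0 0 -0.03 0 0 0;0 0 -0.05 0 0 0;0 0 -0.07 0 0 0;0 0 -0.09 0 0 0;0 0 -0.11 0 0 0;0 0 -0.125 0 0 0;0 0 -0.136 0 0 0;0 0 -0.136 0 0 0;0 0 -0.136 0 0 0'; python3 -m inch '0 0 0 0 0 0;0 0 0 0 0 0;0 0 0 0 0 0;0 0 0 0 0 0;0 0 0 0 0 0;0 0 0 0 0 0'
```

```text
clock: 22.35
tool_pos: [0.6266, 0.0651, 0.1821]
orientation: [-179.9, 0.0, -81.9]
force: [14.5, -2.2, -13.2]
opening: 0.0217
gripper_force: 30.0
clock: 22.85
tool_pos: [0.6267, 0.0651, 0.1819]
orientation: [-179.9, 0.0, -81.9]
force: [14.3, -1.1, -12.4]
opening: 0.0219
gripper_force: 30.0
```

```bash
python3 -m inch '0 -0.003 -0.004 0 0 0;0 -0.003 -0.007 0 0 0;0 -0.003 -0.007 0 0 0;0 -0.003 -0.007 0 0 0;0 -0.003 -0.007 0 0 0;0 -0.003 -0.007 0 0 0'
python3 - <<'E'
from h import *
s=snapshot("scene")
print(get_obs()["force"],get_obs()["tool_pos"])
a=cv2.imread("pics/scene0.png")[225:315,310:410];b=s[225:315,310:410,::-1]
cv2.imwrite("pics/g.png",cv2.resize(np.hstack([a,b]),(800,360),interpolation=cv2.INTER_CUBIC))
c,x=np.array([.6265,.0645]),np.radians(8.1);y=np.array([-np.sin(x),np.cos(x)])
for l in (0,.03,.04,.05): print(l,[((proj("scene",[[*(c+s_*y),.166+l]])[0]-[310,225])*4).round(0).tolist() for s_ in(-.082,0,.082)])
E
```

```text
clock: 23.35
tool_pos: [0.6266, 0.0651, 0.1835]
orientation: [180.0, 0.0, -81.9]
force: [11.3, -2.3, -13.8]
opening: 0.0217
gripper_force: 30.0
[ 10.68385448  -0.64045965 -13.54017307] [0.6265871  0.06509941 0.18346895]
0 [[63.0, 172.0], [184.0, 151.0], [303.0, 131.0]]
0.03 [[63.0, 140.0], [187.0, 120.0], [308.0, 99.0]]
0.04 [[64.0, 130.0], [188.0, 109.0], [309.0, 88.0]]
0.05 [[64.0, 119.0], [188.0, 98.0], [311.0, 78.0]]
```

View pics/g.png

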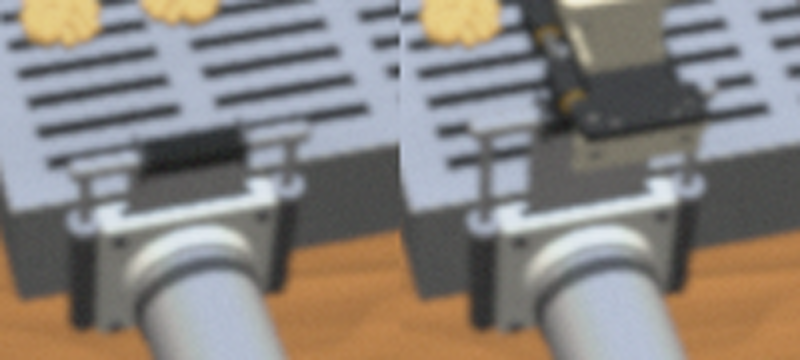

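The bar's left end rose from row 172 to row 130 in the crop, which matches a 40 mm lift (prediction 172 → 130). The force of about 14 N agrees with half open.

```bash
python3 -m inch '0 0 0 0 0 0;0 0 0 0 0 0;0 0 0 0 0 0;0 0 0 0 0 0'; python3 -c "from plant import *;print(close_job())"
```

```text
clock: 23.73
tool_pos: [0.6266, 0.0651, 0.1835]
orientation: [180.0, 0.0, -81.9]
force: [11.0, -1.6, -13.8]
opening: 0.022
gripper_force: 30.0
the job is handed in; nothing more can be done
None
```

I blew the rosette clean from about 105 mm for roughly 1.7 s, laid the blower back in its rest, and handed in at 23.7 s with the gate held at about half open (roughly 40 mm lift, 14 N); the judging result was not reported.

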